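Load a plug gauge into the comparator and click the range knob five steps

ROBOT

A 6-joint arm with a two-finger parallel gripper is mounted at the origin on the work surface. World frame = base frame: x ahead of the robot, y to its left, z up, the work surface at z = 0. Lengths are in m, angles in rad, forces in N, time in s.
With the tool pointing down it reaches from about 0.3 to 0.75 m from the base axis. Payload 8.5 kg.
Tool frame: the origin (TCP) lies midway between the tips of the shut fingers; the grasp point (between the pads) lies 19 mm behind it (manip.grip_point_offset is the distance from the TCP to the grasp point, in m); z points along the fingers, y is the line along which they close (so a half turn about z gives the same grasp; the last joint's range is limited). The gripper opens to 85 mm and grips with 20 to 120 N. Pads are 22 mm wide; open, the fingers measure 114 mm over their backs; the gripper's body (76 mm by 85 mm) begins 54 mm behind the grasp point. The pads swing forward as they close: fully open they stand 13 mm farther back than shut.
Start: joints at [1.081, 0.381, 1.297, -0, 1.464, -0.215], TCP at [0.149, 0.529, 0.231] pointing down, gripper open.
Joint ranges: [-3.11, 3.11], [-0.89, 2.33], [0.22, 2.48], [-1.42, 4.56], [0.17, 2.85], [-2.88, 2.88]. Speed limits (rad/s): [2.39, 2.39, 3.14, 3.14, 3.14, 3.14].

INTERFACE

Orientations are given as a unit quaternion [w, x, y, z].
In Python, from bench import manip gives the robot as it stands.
- The arm moves only by the tool carry_out, never from a script. Its argument "targets" is a list of rows, each a list of 3 entries, a list of its own where there are three numbers: the shift along the world's x, y, z in mm, then the turn about the world's z in degrees, then the finger opening in mm, from 0 to 85.4. In form: [[[tx, ty, tz], twist, gripper], ...]. A call has 1 to 20 rows; each row is the pose to reach, as a shift and turn from the pose commanded when the call began; what a row does not reach only later rows make up. A row lasts 1/10 s, in which the tool goes at most 50 mm and 8.59 degrees, less where a joint would pass 70% of its speed; a pose out of reach is approached as far as the arm can. A call with a gripper value outside its range is refused whole. The fingers move at their own pace and stop on an object; "grip_force" is the grip in N (left out, the last holds). Time passes only in rows, so rows that repeat a pose let the fingers close. It gives the time, the measured TCP pose, the force, the opening and the grip force at its end, in the units of the state.
- manip.state(): the state, without advancing time (a new reading comes with each control period).
- manip.camera(name): name is "scene" or "top" or "wrist"; returns a dict with "pixels" (420x560x3 uint8, blue, green, red), "intrinsics" (3x3 intrinsics, pixels), "dist" ([k1, k2, p1, p2, k3] as OpenCV has them; the pictures are not rectified), "T" (4x4, takes a point from camera to world coordinates); the wrist camera has in their place "T_tool_cam" (4x4, takes a point from camera to tool coordinates, whose origin is the TCP and whose axes are the flange's). Camera axes: x right, y down, z forward; pixel columns grow to the right and rows downward; lengths in m; the calibration is good to about 2 mm. A picture is of the moment at which its call begins: read the wrist's pose just before it. There is no depth.
- manip.job_done(): hands the job in; it is judged then, once.
The state is a dict: "time_s": time; "joint_positions": joint angles; "qvel": joint speeds; "joint_torque": joint torques, N m; "eef_pos": TCP position; "orientation": TCP orientation; "wrist_force": force on the tool from outside, world axes, zero at the start; "ft_torque": the same for the moment, N m; "finger_gap": finger opening in m; "grip_force": force on a finger pad.
Only numpy, scipy, OpenCV 4.12 (cv2) and the standard library are available. Lean on these libraries where they do the work, as an engineer would, in place of code of your own. Each camera call takes 0.05 s, during which the arm holds its last target. There are 200 camera calls.

TASK

Press the red button so that the gauge drawer springs open, take out the double-ended plug gauge and lay it in the comparator stand's two V-rests, its long end (green band) in the rest in front of the probe. Then, with the gauge lying free in the rests, click the readout's range knob exactly five steps clockwise from where it stands. Leave the steel rule, the dial indicator and the crossover sub stub where they are.

Things in the scene. Friction and masses are not known exactly. Their poses are not given: they have to be found in the camera images.
- cabinet: Grey gauge drawer unit, fixed, left or right of the readout, 240 deep x 160 wide x 120 mm tall. Origin: bottom centre of its front face; x points into the unit, y to the left looking along x. Under a solid head (88 to 120 mm above the shelf) an open slot holds a shallow drawer that comes out along -x.
- drawer (a joint): How far the sprung drawer is out, m: 0 latched shut, 0.095 fully out. The button frees it; it then runs out by itself in about 1 s and need not be shut again. Inside 137 mm wide; above the shelf: floor 10, side walls 30, yellow front lip 27 mm. The lip's inner face lies at x = 0 of the unit's frame when shut, -95 mm when out.
- release (a joint): Red button travel downward, m: 0 up, 0.006 fully pressed (6 N, springs back). The latch lets go at about 3.5 mm.
- release_top (a point): Centre of the top of the red push button, 36 mm across, on top of the drawer unit: 142 mm above the shelf. Press straight down.
- gauge_grip (a point): Bright double-ended plug gauge, 166 mm, 0.3 to 0.5 kg. Point: middle of its octagonal handle (80 long, 30 mm across flats, does not roll), on the axis, 15 mm above a flat it lies on; x runs to the long end. At first in the drawer, long end inward along the unit's x, 39 mm up; once out, still beside the unit's face, too near to grip here. Lift 8 to 20 mm to clear the lip.
- gauge_long (a point): Middle of the gauge's long GO end, on the axis: bright steel cylinder 26 mm across, 52 mm long, green band at the handle. 66 mm from gauge_grip.
- gauge_short (a point): Middle of the gauge's short NO-GO end, on the axis: steel cylinder 26 mm across, 34 long, red band; 57 mm from gauge_grip. In the sprung-out drawer the only part to take from above: hangs free 16 mm above the drawer floor, about 66 mm before the unit's face. In the rests the ends leave no room for fingers: put the gauge down on the shelf and take it again by the handle.
- rest_mid (a point): Comparator stand: blue base 150 x 210 x 14 mm, fixed, with two V-rests 103 mm apart inside. Point: where gauge_grip belongs, on the seated gauge's axis, 62 mm above the shelf, 48 mm clear below. The frame's y runs along the rests to the long-end rest; x points to the side of the probe post.
- rest_long (a point): Where gauge_long belongs: V-rest (90 degrees, 20 mm thick, 46 wide, rim 3 mm below the seated axis), 62 mm above the shelf, 66 mm from rest_mid. The probe (red 6 mm ball; post 26 mm square, 84 mm tall, on the +x side) stands drawn back 7 mm clear of the seated gauge.
- rest_short (a point): Where gauge_short belongs: the other V-rest, alike, 62 mm above the shelf, 57 mm from rest_mid.
- readout: Grey readout box, fixed between drawer unit and stand, 170 x 140 x 64 mm, with a raised display (94 mm above the shelf) on its far half and the range knob on its near half. Origin: centre of its underside; x points away from the robot side.
- range_knob (a joint): Turn of the black range knob, rad, growing clockwise seen from above; no stops. A rotary encoder with 24 clicks a turn: one click is 15 degrees (0.2618 rad), rest positions are whole multiples of 0.2618, and let go, the knob springs into the nearest one. Turning takes under 0.15 N m. Starts at a click from -2 to +2.
- knob_grip (a point): Centre of the knob's bar grip, on the vertical knob axis, 86 mm above the shelf. The bar is 60 long x 16 wide, from 74 to 98 mm above the shelf, on a round skirt 64 mm across. The frame's x axis runs along the bar, its y axis across it (grip across it); the frame turns with the knob.
- knob_pointer (a point): Outer end of the white pointer line on top of the knob's bar, 30 mm from the axis, 98 mm above the shelf; turns with the knob.
- rule: Stainless steel rule, 200 x 30 x 3 mm, lying loose on the shelf; origin centre of its underside. Leave alone.
- indicator: Dial indicator in a rubber grip ring, 58 mm across, 24 mm thick, stem and crown to both sides (83 and 46 mm from the centre), lying loose on its back; origin centre of its underside. Leave alone.
- sub_stub: Blackened crossover sub stub, 52 mm across, 98 mm tall, tapered threaded pin upward, standing loose on the shelf; origin centre of its underside. Leave alone.

How it is judged:
By the outcome, as a careful person would: the job done as asked, in the order asked, and still so for the second after the job is handed in, with the robot touching nothing.
It also fails if it takes over 69 s, if anything falls off the work surface, if the arm or the gripper's body presses on something with over 40 N, if the wrist force passes 120 N, or if a joint passes its speed limit or range.

## Working session

There is one attempt and no reset: what is moved stays moved. The work goes in short steps, Python scripts to look and compute and a tool call to move; the robot and the scene stay as the last step left them, time stands still between calls to the robot, and variables do not carry over. Pictures are saved under pics/ and viewed, at most 10 in all, crops included, and the job is handed in when it is done.

Besides the shell and the picture viewer there is one more tool, called after "Emit:" as name(argument=value, ...) on one line, values as JSON. carry_out: Moves the arm, as the interface text tells. Its arguments: {"type":"object","properties":{"targets":{"type":"array","items":{"type":"array"}},"grip_force":{"type":"number"}},"required":["targets"]}

```bash
mkdir -p pics
cat > h.py <<'E'
import numpy as np, cv2
from bench import manip
def cam(n):
    s=manip.state(); c=manip.camera(n); c['img']=np.ascontiguousarray(c['pixels']); 
    if n=='wrist':
        from scipy.spatial.transform import Rotation as R
        q=s['orientation']; T=np.eye(4); T[:3,:3]=R.from_quat([q[1],q[2],q[3],q[0]]).as_matrix(); T[:3,3]=s['eef_pos']
        c['T']=T@np.array(c['T_tool_cam'])
    return c
def ray(c,uv,z):
    p=cv2.undistortPoints(np.array(uv,float).reshape(-1,1,2),np.array(c['intrinsics']),np.array(c['dist'])).reshape(-1,2)
    T=np.array(c['T']); d=np.c_[p,np.ones(len(p))]@T[:3,:3].T; o=T[:3,3]
    return (o+d*((z-o[2])/d[:,2])[:,None])*1000
def proj(c,P):
    T=np.linalg.inv(np.array(c['T'])); P=np.array(P,float).reshape(-1,3)/1000
    r,_=cv2.Rodrigues(T[:3,:3]); return cv2.projectPoints(P,r,T[:3,3],np.array(c['intrinsics']),np.array(c['dist']))[0].reshape(-1,2)
E
python3 - <<'E'
from h import *
for n in('top','scene'):
    c=cam(n); cv2.imwrite(f'pics/{n}0.png',c['img']); print(n,np.round(c['T'],3).tolist())
    import pickle; pickle.dump({k:c[k] for k in('img','T','intrinsics','dist')},open(n+'0.pkl','wb'))
print(manip.state())
E
```

```text
top [[0.025, -0.977, 0.21, 0.34], [-1.0, -0.024, 0.011, 0.038], [-0.006, -0.211, -0.978, 1.118], [0.0, 0.0, 0.0, 1.0]]
scene [[-0.139, 0.657, -0.741, 1.459], [0.99, 0.094, -0.102, 0.166], [0.003, -0.748, -0.664, 0.923], [0.0, 0.0, 0.0, 1.0]]
{'time_s': 0.1, 'joint_positions': array([ 1.08069829e+00,  3.81142569e-01,  1.29814668e+00,  2.39681381e-05,
        1.46363553e+00, -2.15307917e-01]), 'qvel': array([ 0.00065759, -0.00051744, -0.0026006 ,  0.00074219,  0.00107265,
        0.00014246]), 'joint_torque': array([ 3.86794272e-03, -4.49225628e+01, -2.31653559e+01, -1.38385221e-04,
        3.70554728e-03,  1.04207817e-05]), 'eef_pos': array([0.14911385, 0.52912842, 0.23077896]), 'orientation': array([-2.41261536e-04,  1.36964438e-01,  9.90575741e-01, -6.20942256e-04]), 'wrist_force': array([-0.58387321,  0.16818176, -0.26497443]), 'ft_torque': array([ 0.00840977,  0.04077071, -0.00736622]), 'grip_force': 0.0, 'finger_gap': 0.08543138812773819}
```

View pics/top0.png

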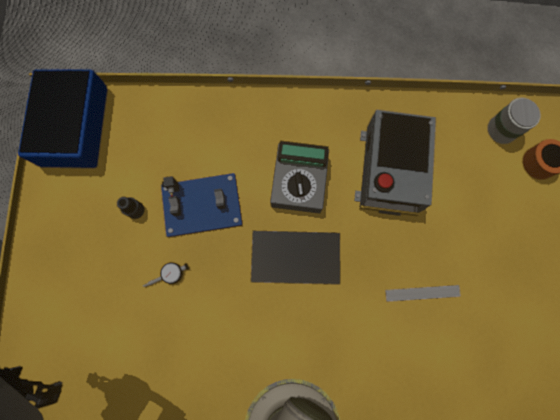

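View pics/scene0.png

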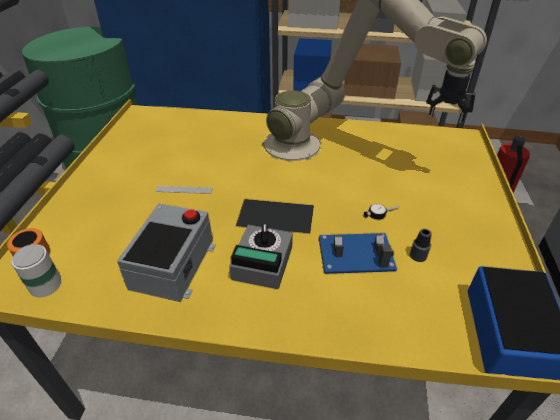

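Top view: the cabinet is at right with its red button at (385,182) and its front facing the robot. The readout knob is at (299,186), the blue stand around (202,205) with V-rests at about (174,205) and (221,198), and the probe post at (170,186), so the long-end rest is the left one (+y).

```bash
cat > m0.py <<'E'
from h import *; import pickle
t=pickle.load(open('top0.pkl','rb')); s=pickle.load(open('scene0.pkl','rb'))
for n,c in(('t',t),('s',s)):
    hsv=cv2.cvtColor(c['img'],cv2.COLOR_BGR2HSV)
    m=(((hsv[...,0]<6)|(hsv[...,0]>174))&(hsv[...,1]>150)&(hsv[...,2]>80)).astype(np.uint8)
    k,l,st,ce=cv2.connectedComponentsWithStats(m)
    for i in range(1,k):
        if st[i,4]>60: print(n,'red',ce[i],st[i],ray(c,ce[i],.140))
    m=((hsv[...,0]>100)&(hsv[...,0]<130)&(hsv[...,1]>120)&(hsv[...,2]>60)).astype(np.uint8)
    k,l,st,ce=cv2.connectedComponentsWithStats(cv2.morphologyEx(m,cv2.MORPH_CLOSE,np.ones((9,9))))
    for i in range(1,k):
        if st[i,4]>1000 and st[i,4]<9000:
            cn=cv2.findContours((l==i).astype(np.uint8),0,2)[0][0]; r=cv2.minAreaRect(cn); 
            P=ray(c,cn.reshape(-1,2),.014)[:,:2].astype(np.float32); print(n,'blue',r,cv2.minAreaRect(P),st[i,4])
im=t['img']
a=cv2.resize(im[165:245,150:250],None,fx=4,fy=4,interpolation=2); b=cv2.resize(im[135:215,265:335],None,fx=4,fy=4,interpolation=2)
cc=cv2.resize(im[105:219,355:440],None,fx=4,fy=4,interpolation=2)
H=max(x.shape[0] for x in(a,b,cc)); pad=lambda x:cv2.copyMakeBorder(x,0,H-x.shape[0],0,0,0)
o=np.hstack([cv2.resize(pad(x),None,fx=.78,fy=.78) for x in (a,b,cc)]); print(o.shape); cv2.imwrite('pics/crop0.png',o)
E
python3 m0.py
```

```text
t red [384.96341463 180.29878049] [378 174  15  14 164] [[ 615.63712403 -211.97219204  140.        ]]
t blue ((200.3365020751953, 204.63108825683594), (50.84380340576172, 75.01799774169922), 81.02737426757812) ((570.8837890625, 263.63525390625), (143.73745727539062, 203.10499572753906), 10.585898399353027) 3066
s red [508.03937008 149.70866142] [501 143  16  15 127] [[138.86558536 775.39422491 140.        ]]
s red [190.13592233 214.36893204] [184 210  13  10 103] [[ 622.51088111 -210.05696397  140.        ]]
s blue ((312.0, 64.5), (51.0, 36.0), 90.0) ((-844.672607421875, 3.9366607666015625), (742.371337890625, 205.14967346191406), 1.5149767398834229) 1454
s blue ((357.4499816894531, 252.84999084472656), (37.83111572265625, 74.26892852783203), 88.26429748535156) ((580.23828125, 264.986083984375), (151.84693908691406, 206.06565856933594), 10.312224388122559) 2145
s blue ((501.6886901855469, 337.29193115234375), (137.30111694335938, 68.39051818847656), 50.45755386352539) ((757.3096923828125, 668.5816040039062), (196.316650390625, 338.8933410644531), 89.94853973388672) 3562
(356, 795, 3)
```

View pics/crop0.png

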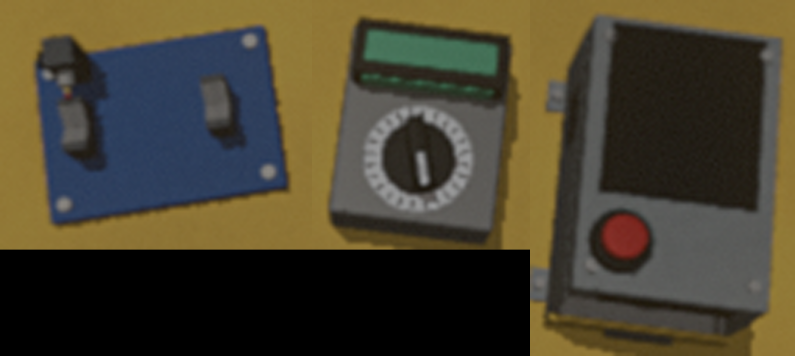

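The knob's white pointer points towards the robot and the stand is turned about 10°. First I go above the button with shut fingers.

Emit:
carry_out(targets=[[[50,-80,0],0,0],[[100,-160,0],0,0],[[150,-240,0],0,0],[[200,-320,0],0,0],[[250,-400,0],0,0],[[300,-480,0],0,0],[[350,-560,0],0,0],[[400,-640,0],0,0],[[440,-700,-10],0,0],[[468,-740,-20],0,0],[[468,-740,-30],0,0],[[468,-740,-30],0,0],[[468,-740,-30],0,0],[[468,-740,-30],0,0],[[468,-740,-30],0,0],[[468,-740,-30],0,0],[[468,-740,-30],0,0]])

```text
time_s: 1.8
eef_pos: [0.6035, -0.1902, 0.2026]
orientation: [-0.0, 0.137, 0.991, 0.0]
wrist_force: [0.8, 0.4, 0.5]
finger_gap: 0.0002
grip_force: 0.0
```

Run:
```python
from h import *
c=cam('wrist'); cv2.imwrite('pics/w1.png',c['img']); s=manip.state(); print(s['eef_pos'],s['finger_gap'],s['joint_positions'])
hsv=cv2.cvtColor(c['img'],cv2.COLOR_BGR2HSV)
m=(((hsv[...,0]<6)|(hsv[...,0]>174))&(hsv[...,1]>150)&(hsv[...,2]>80)).astype(np.uint8)
k,l,st,ce=cv2.connectedComponentsWithStats(m)
for i in range(1,k):
    if st[i,4]>100: print(ce[i],st[i],ray(c,ce[i],.142))
```

```text
[ 0.60585788 -0.19634509  0.20044971] -0.00024310603062861253 [-4.98306627e-01  5.56347196e-01  1.08727124e+00 -1.57781607e-03
  1.49793475e+00 -1.78982431e+00]
[251.58370044 245.85315712] [ 230  227   50   46 1362] [[ 610.91706228 -213.60390979  142.        ]]
```

View pics/w1.png

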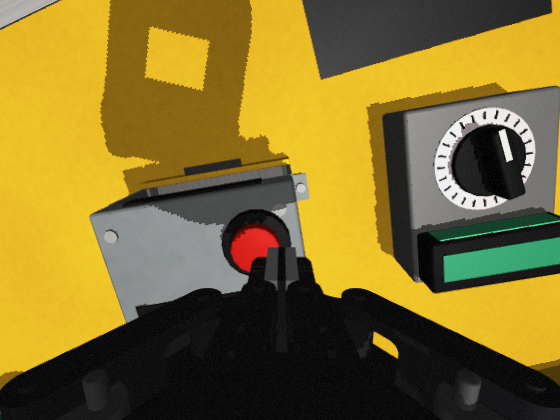

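The wrist view shows the button at (252,246), partly behind the fingers, which puts it at about (613,-212). I press down in place.

Emit:
carry_out(targets=[[[-3,-1,-20],0,0],[[-3,-1,-45],0,0],[[-3,-1,-55],0,0],[[-3,-1,-60],0,0],[[-3,-1,-64],0,0],[[-3,-1,-64],0,0],[[-3,-1,-64],0,0]])

```text
time_s: 2.55
eef_pos: [0.6002, -0.1892, 0.14]
orientation: [0.001, 0.137, 0.991, -0.0]
wrist_force: [-0.1, 0.4, -0.5]
finger_gap: -0.0003
grip_force: 0.3
```

Emit:
carry_out(targets=[[[0,0,30],0,0],[[-40,0,80],0,85],[[-90,0,90],0,85],[[-140,0,90],0,85],[[-190,0,90],0,85],[[-220,0,100],0,85],[[-220,0,100],0,85],[[-220,0,100],0,85],[[-220,0,100],0,85],[[-220,0,100],0,85]])

```text
time_s: 3.55
eef_pos: [0.3808, -0.1894, 0.2389]
orientation: [-0.0, 0.137, 0.991, 0.0]
wrist_force: [0.8, 0.2, 0.2]
finger_gap: 0.0852
grip_force: 0.0
```

Run:
```python
from h import *; import pickle
c=cam('wrist'); cv2.imwrite('pics/w2.png',c['img']); s=manip.state(); print(s['eef_pos'],s['joint_positions'])
pickle.dump({k:c[k] for k in('img','T','intrinsics','dist')},open('w2.pkl','wb'))
```

```text
[ 0.38067031 -0.1893097   0.23884951] [-7.41541942e-01  1.53734819e-01  1.59821443e+00  4.84540633e-05
  1.39029340e+00 -2.03846258e+00]
```

View pics/w2.png

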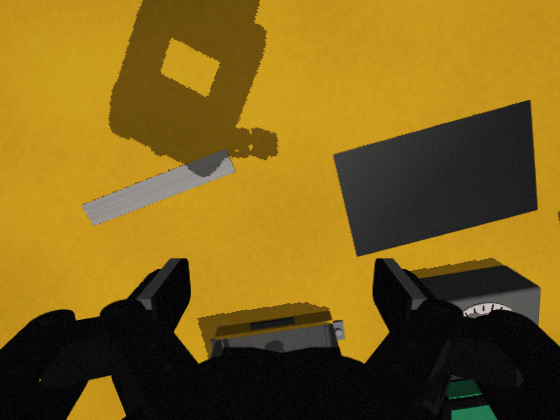

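Missed: the arm had not arrived when the press call began, so it went down at (600,-189), and the drawer is still shut. I go again with settle rows.

Emit:
carry_out(targets=[[[45,-5,-10],0,0],[[90,-10,-20],0,0],[[135,-15,-40],0,0],[[180,-20,-50],0,0],[[220,-23,-60],0,0],[[233,-23,-70],0,0],[[233,-23,-80],0,0],[[233,-23,-85],0,0],[[233,-23,-85],0,0],[[233,-23,-95],0,0],[[233,-23,-100],0,0],[[233,-23,-103],0,0],[[233,-23,-103],0,0],[[233,-23,-103],0,0]])

```text
time_s: 5.0
eef_pos: [0.6125, -0.2125, 0.1367]
orientation: [-0.0, 0.137, 0.991, -0.0]
wrist_force: [-3.9, -0.5, 4.8]
finger_gap: -0.0002
grip_force: 2.6
```

Emit:
carry_out(targets=[[[0,0,30],0,0],[[-40,0,70],0,0],[[-85,0,100],0,85],[[-130,0,120],0,85],[[-170,0,140],0,85],[[-210,0,150],0,85],[[-210,0,150],0,85],[[-210,0,150],0,85],[[-210,0,150],0,85],[[-210,0,150],0,85]])

```text
time_s: 6.0
eef_pos: [0.4036, -0.2123, 0.2855]
orientation: [-0.001, 0.137, 0.991, 0.0]
wrist_force: [0.1, 0.3, -0.3]
finger_gap: 0.0851
grip_force: 0.0
```

Run:
```python
from h import *; import pickle
s=manip.state(); print(s['eef_pos'],s['joint_positions'])
o=[]
for n in('wrist','top'):
    c=cam(n); pickle.dump({k:c[k] for k in('img','T','intrinsics','dist')},open(n+'3.pkl','wb')); o.append(c['img'])
b=cv2.resize(o[1][150:255,350:442],None,fx=4,fy=4,interpolation=2)
a=cv2.resize(o[0],None,fx=.75,fy=.75); a=cv2.copyMakeBorder(a,0,420-315,0,0,0)
cv2.imwrite('pics/w3.png',np.hstack([a,b]))
```

```text
[ 0.40360762 -0.21226957  0.28546053] [-7.44852132e-01  1.76357649e-01  1.43144665e+00  1.26862433e-04
  1.53519827e+00 -2.04160681e+00]
```

View pics/w3.png

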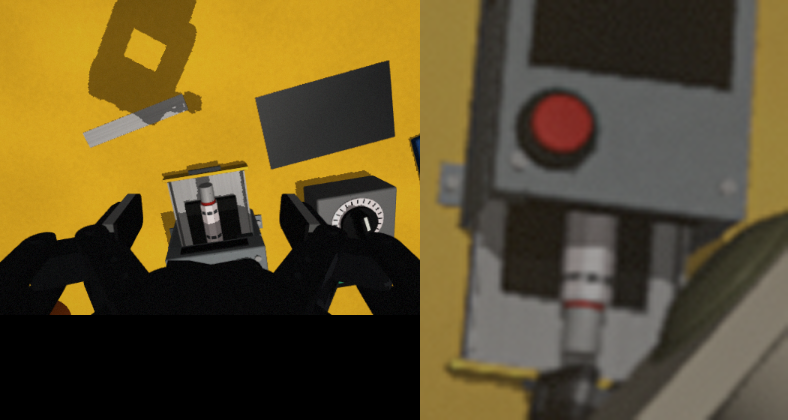

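The drawer is out. In the wrist view (full resolution) the short end runs from about (275,245) to the red band at (278,273). Now I measure it.

Run:
```python
from h import *; import pickle
c=pickle.load(open('wrist3.pkl','rb')); im=c['img']
hsv=cv2.cvtColor(im,cv2.COLOR_BGR2HSV)
sub=(slice(225,340),slice(210,350))
m=np.zeros(im.shape[:2],np.uint8); m[sub]=(((hsv[...,0]<8)|(hsv[...,0]>172))&(hsv[...,1]>110)&(hsv[...,2]>50))[sub]
k,l,st,ce=cv2.connectedComponentsWithStats(m)
for i in range(1,k):
    if st[i,4]>8: print('red',ce[i],st[i],ray(c,ce[i],.039)[0].round(1), ray(c,ce[i],.050)[0].round(1))
g=cv2.cvtColor(im,cv2.COLOR_BGR2GRAY)
for v in range(238,325,6): print(v,g[v,245:315:2].tolist())
```

```text
red [277.87671233 270.71232877] [268 266  20   9  73] [ 522.2 -250.    39. ] [ 517.  -248.4   50. ]
238 [169, 166, 156, 149, 165, 162, 155, 148, 81, 84, 80, 79, 78, 81, 86, 81, 78, 128, 160, 164, 167, 167, 166, 166, 166, 168, 167, 167, 166, 165, 166, 162, 166, 164, 166]
244 [157, 157, 155, 153, 162, 161, 161, 162, 76, 80, 83, 77, 64, 54, 48, 44, 48, 52, 82, 160, 169, 168, 166, 164, 166, 163, 165, 166, 166, 166, 166, 160, 160, 167, 165]
250 [156, 155, 153, 154, 154, 163, 161, 162, 161, 80, 61, 77, 66, 84, 96, 135, 137, 141, 127, 104, 158, 166, 162, 166, 162, 162, 165, 161, 164, 165, 164, 167, 158, 165, 163]
256 [159, 158, 157, 155, 155, 160, 164, 159, 159, 124, 78, 90, 119, 138, 149, 160, 153, 146, 135, 112, 130, 161, 165, 164, 160, 159, 158, 160, 163, 163, 162, 162, 156, 160, 165]
262 [155, 157, 153, 154, 156, 151, 162, 157, 156, 82, 78, 72, 108, 137, 146, 156, 155, 147, 136, 124, 82, 76, 80, 70, 49, 41, 30, 19, 10, 11, 4, 5, 2, 2, 9]
268 [99, 92, 81, 80, 80, 47, 34, 32, 19, 15, 8, 22, 97, 124, 144, 152, 166, 152, 140, 79, 43, 42, 37, 22, 19, 23, 15, 19, 22, 16, 16, 23, 20, 19, 23]
2
[... 575 characters left out ...]
 9, 6, 2, 9, 5, 10]
298 [80, 82, 81, 45, 11, 7, 11, 13, 7, 6, 16, 11, 4, 40, 91, 100, 182, 189, 125, 119, 111, 91, 92, 94, 72, 9, 3, 8, 9, 4, 5, 9, 5, 11, 12]
304 [79, 78, 81, 79, 5, 6, 7, 1, 0, 9, 8, 14, 10, 11, 79, 98, 93, 109, 110, 107, 108, 104, 92, 93, 91, 23, 5, 12, 8, 5, 7, 9, 11, 10, 13]
310 [80, 80, 76, 82, 77, 12, 9, 10, 5, 11, 9, 5, 14, 5, 23, 94, 92, 99, 110, 109, 111, 109, 90, 91, 82, 59, 11, 7, 5, 8, 7, 5, 16, 12, 0]
316 [74, 77, 76, 81, 81, 49, 10, 8, 7, 6, 11, 9, 7, 12, 9, 46, 25, 37, 89, 26, 28, 22, 87, 31, 80, 91, 27, 1, 11, 14, 9, 12, 5, 5, 7]
322 [46, 79, 78, 80, 81, 81, 8, 10, 10, 9, 14, 6, 7, 4, 6, 17, 90, 89, 94, 100, 62, 63, 35, 33, 31, 18, 12, 9, 8, 3, 4, 6, 4, 0, 3]
```

Run:
```python
from h import *; import pickle
c=pickle.load(open('wrist3.pkl','rb'))
print('axis',ray(c,[(276,256),(276,262),(281,292),(283.5,304)],.039).round(1).tolist())
print('tip',ray(c,[(276,248)],.046).round(1))
im=c['img']; hsv=cv2.cvtColor(im,cv2.COLOR_BGR2HSV)
# drawer lip/inner wall edges by grey/yellow, print line-up of columns
t=pickle.load(open('top3.pkl','rb'))
# top view crop->px: x=350+(u-420)/4, y=150+v/4
f=lambda u,v:(350+(u-420)/4,150+v/4)
print('face front edge z120',ray(t,[f(495,188),f(744,218)],.120).round(1).tolist())
print('lip z27',ray(t,[f(450,362),f(530,376)],.027).round(1).tolist())
print('gauge axis z39',ray(t,[f(583,300),f(588,250),f(582,335)],.039).round(1).tolist())
print('band z46',ray(t,[f(584,304)],.046).round(1))
g=cv2.resize(im[215:345,190:380],None,fx=4,fy=4,interpolation=2); cv2.imwrite('pics/w3b.png',g)
```

```text
axis [[500.5, -246.4, 39.0], [509.0, -248.9, 39.0], [554.9, -254.8, 39.0], [574.3, -256.5, 39.0]]
tip [[ 486.6 -242.3   46. ]]
face front edge z120 [[577.1, -175.2, 120.0], [561.8, -330.8, 120.0]]
lip z27 [[479.6, -162.6, 27.0], [471.4, -215.8, 27.0]]
gauge axis z39 [[521.4, -249.6, 39.0], [555.3, -254.0, 39.0], [497.9, -248.3, 39.0]]
band z46 [[ 517.5 -248.4   46. ]]
```

View pics/w3b.png

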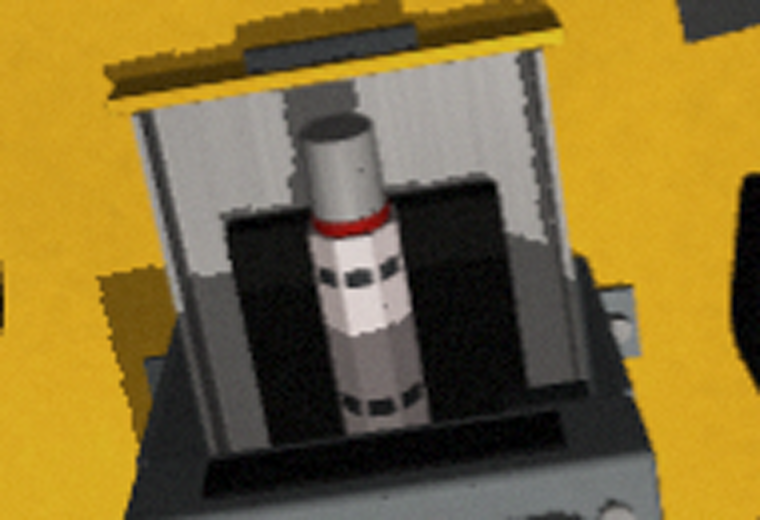

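Both views agree: the gauge axis is turned about -6.5° and gauge_short is near (503.5,-247.5). I go in for the short end.

Emit:
carry_out(targets=[[[40,-15,-30],4,60],[[80,-30,-70],9,60],[[99,-35,-110],9,60],[[99,-35,-150],9,60],[[99,-35,-185],9,60],[[99,-35,-185],9,60],[[99,-35,-185],9,60],[[99,-35,-215],9,60],[[99,-35,-240],9,60],[[99,-35,-258],9,60],[[99,-35,-264],9,60],[[99,-35,-264],9,60],[[99,-35,-264],9,60]], grip_force=100)

```text
time_s: 7.4
eef_pos: [0.5028, -0.248, 0.024]
orientation: [0.001, 0.059, 0.998, -0.001]
wrist_force: [-0.1, -0.3, -0.4]
finger_gap: 0.0597
grip_force: 0.0
```

Emit:
carry_out(targets=[[[0,0,-2],0,40],[[0,0,-2],0,20],[[0,0,-2],0,15],[[0,0,-2],0,15],[[0,0,-2],0,15],[[0,0,-2],0,15],[[0,0,-2],0,15],[[0,0,-2],0,15]], grip_force=110)

```text
time_s: 8.2
eef_pos: [0.5026, -0.2478, 0.0211]
orientation: [0.001, 0.059, 0.998, -0.001]
wrist_force: [0.9, -0.8, 4.0]
finger_gap: 0.0228
grip_force: 108.5
```

Emit:
carry_out(targets=[[[0,0,4],0,15],[[0,0,8],0,15],[[0,0,12],0,15],[[0,0,16],0,15],[[0,0,16],0,15],[[0,0,16],0,15]])

```text
time_s: 8.8
eef_pos: [0.5019, -0.2472, 0.0362]
orientation: [-0.0, 0.059, 0.998, 0.0]
wrist_force: [0.7, 0.2, -4.0]
finger_gap: 0.0232
grip_force: 110.6
```

Run:
```python
from h import *
s=manip.state(); print(s['eef_pos'],s['finger_gap'],s['grip_force'],s['wrist_force'],s['ft_torque'])
a=cam('wrist')['img'];b=cam('scene')['img']
a=cv2.resize(a,(400,300)); b=cv2.resize(b[150:300,100:300],(400,300),interpolation=2)
cv2.imwrite('pics/w4.png',np.hstack([a,b]))
```

```text
[ 0.50187837 -0.24724165  0.03619002] 0.023162449260133142 110.56827306747437 [ 0.66298825  0.24207902 -4.01539057] [0.07469974 0.31838861 0.01327079]
```

View pics/w4.png

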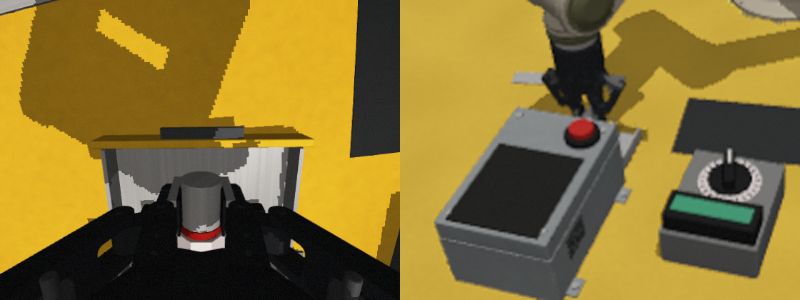

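Gauge held with its full 4 N weight, level. While pulling it out I compute the mat, stand and knob positions.

Emit:
carry_out(targets=[[[-10,1,1],0,15],[[-25,3,1],0,15],[[-45,5,1],0,15],[[-65,7,1],0,15],[[-85,10,1],0,15],[[-100,11,1],0,15],[[-110,12,5],0,15],[[-110,12,40],0,15],[[-110,12,80],0,15],[[-110,12,110],0,15],[[-110,12,110],0,15],[[-110,12,110],0,15],[[-110,12,110],0,15]])

```text
time_s: 10.2
eef_pos: [0.3912, -0.2347, 0.1448]
orientation: [-0.001, 0.059, 0.998, 0.001]
wrist_force: [0.0, 0.2, -4.4]
finger_gap: 0.0233
grip_force: 110.4
```

Run:
```python
from h import *; import pickle
s=manip.state(); print(s['eef_pos'],s['finger_gap'],s['wrist_force'],s['ft_torque'])
t=pickle.load(open('top0.pkl','rb'))
print('mat',ray(t,[(252,232),(340,233),(340,284),(252,282)],0).round().tolist())
print('rule',ray(t,[(387,290),(460,287),(459,297),(387,300)],0).round().tolist())
print('ind',ray(t,[(172,273),(187,265)],.02).round().tolist())
print('readout front',ray(t,[(274,209),(322,212)],.064).round().tolist(),'knob',ray(t,[(299,186)],.08).round().tolist())
u=lambda a,b:(150+a/3.12,165+b/3.12)
print('rests',ray(t,[u(70,108),u(215,80),u(75,125),u(217,105)],.060).round().tolist(),'post',ray(t,[u(58,52)],.084).round().tolist())
sc=pickle.load(open('scene0.pkl','rb'))
```

```text
[ 0.39124529 -0.2346837   0.14483194] 0.023254627979233902 [ 0.03491824  0.22404692 -4.40494345] [ 0.10001951  0.30271972 -0.01095458]
mat [[499.0, 121.0, 0.0], [503.0, -120.0, 0.0], [365.0, -119.0, 0.0], [365.0, 116.0, 0.0]]
rule [[352.0, -245.0, 0.0], [363.0, -443.0, 0.0], [337.0, -439.0, 0.0], [326.0, -244.0, 0.0]]
ind [[382.0, 327.0, 20.0], [404.0, 289.0, 20.0]]
readout front [[552.0, 61.0, 64.0], [547.0, -64.0, 64.0]] knob [[612.0, -3.0, 80.0]]
rests [[572.0, 331.0, 60.0], [599.0, 208.0, 60.0], [557.0, 325.0, 60.0], [577.0, 206.0, 60.0]] post [[614.0, 338.0, 84.0]]
```

Emit:
carry_out(targets=[[[1,30,0],8,15],[[2,70,0],16,15],[[3,110,-10],24,15],[[4,150,-20],32,15],[[4,180,-40],40,15],[[4,195,-65],48,15],[[4,195,-90],52,15],[[4,195,-110],52,15],[[4,195,-122],52,15],[[4,195,-128],52,15],[[4,195,-132],52,15],[[4,195,-132],52,15],[[4,195,-132],52,15],[[4,195,-132],52,15]])

```text
time_s: 11.6
eef_pos: [0.3962, -0.0404, 0.0146]
orientation: [0.0, -0.385, 0.923, -0.0]
wrist_force: [-0.2, -0.3, -3.9]
finger_gap: 0.0232
grip_force: 110.3
```

Emit:
carry_out(targets=[[[0,0,-2],0,15],[[0,0,-4],0,15],[[0,0,-6],0,15],[[0,0,-8],0,15],[[0,0,-9],0,15],[[0,0,-9],0,15],[[0,0,-9],0,15]])

```text
time_s: 12.3
eef_pos: [0.3959, -0.0403, 0.0052]
orientation: [-0.0, -0.385, 0.923, 0.0]
wrist_force: [-0.6, 1.0, -4.2]
finger_gap: 0.0227
grip_force: 110.3
```

Emit:
carry_out(targets=[[[0,0,-2],0,15],[[0,0,-3],0,15],[[0,0,-4],0,15],[[0,0,-4],0,15],[[0,0,-4],0,15]])

```text
time_s: 12.8
eef_pos: [0.3959, -0.0403, 0.0012]
orientation: [-0.0, -0.385, 0.923, 0.0]
wrist_force: [1.6, 0.9, -4.2]
finger_gap: 0.0231
grip_force: 110.3
```

Emit:
carry_out(targets=[[[0,0,-1],0,24],[[0,0,-1],0,26],[[0,0,-1],0,30],[[0,0,-1],0,45],[[0,0,0],0,70],[[0,0,10],0,70],[[0,0,50],0,85],[[0,0,90],0,85],[[-20,-20,130],0,85],[[-40,-40,170],0,85],[[-40,-40,190],0,85],[[-40,-40,190],0,85],[[-40,-40,190],0,85],[[-40,-40,190],0,85]])

```text
time_s: 14.2
eef_pos: [0.3583, -0.0752, 0.19]
orientation: [-0.003, -0.383, 0.924, -0.001]
wrist_force: [1.0, 0.0, -0.4]
finger_gap: 0.0849
grip_force: 0.0
```

```bash
cat > meas.py <<'E'
from h import *
def axis(c,lo=70,z=.015,box=None):
    hsv=cv2.cvtColor(c['img'],cv2.COLOR_BGR2HSV); out=[]
    for nm,m in(('red',((hsv[...,0]<8)|(hsv[...,0]>172))&(hsv[...,1]>110)&(hsv[...,2]>50)),('green',(hsv[...,0]>45)&(hsv[...,0]<85)&(hsv[...,1]>90)&(hsv[...,2]>30))):
        k,l,st,ce=cv2.connectedComponentsWithStats(m.astype(np.uint8))
        for i in range(1,k):
            if st[i,4]>15: print(nm,ce[i].round(1),st[i],ray(c,ce[i],z)[0].round(1),ray(c,ce[i],z+.008)[0].round(1))
E
python3 - <<'E'
from meas import *
s=manip.state(); print(s['eef_pos'],s['joint_positions'])
c=cam('wrist'); axis(c); t=cam('top'); print('top'); axis(t)
a=cv2.resize(c['img'],(400,300)); b=cv2.resize(t['img'][160:310,150:350],(400,300),interpolation=2)
cv2.imwrite('pics/w5.png',np.hstack([a,b]))
import pickle; pickle.dump({k:c[k] for k in('img','T','intrinsics','dist')},open('w5.pkl','wb'));pickle.dump({k:t[k] for k in('img','T','intrinsics','dist')},open('t5.pkl','wb'))
E
```

```text
[ 0.35825543 -0.07519897  0.1899997 ] [-0.52956631  0.09995006  1.82078008 -0.0058761   1.22339388 -2.88342242]
red [279.2 256.3] [267 252  25   8 111] [409.6 -26.   15. ] [407.1 -28.4  23. ]
green [279.2 326.4] [269 324  22   5  30] [473.2  37.2  15. ] [469.1  33.2  23. ]
green [ 88.7 416. ] [ 80 410  20  10 108] [749.2 -43.   15. ] [738.1 -45.   23. ]
top
red [384.8 180.3] [377 173  16  15 187] [ 650.9 -243.5   15. ] [ 648.6 -241.4   23. ]
green [302.9 151.4] [282 145  42  14 374] [729.7 -14.6  15. ] [726.8 -14.2  23. ]
```

View pics/w5.png

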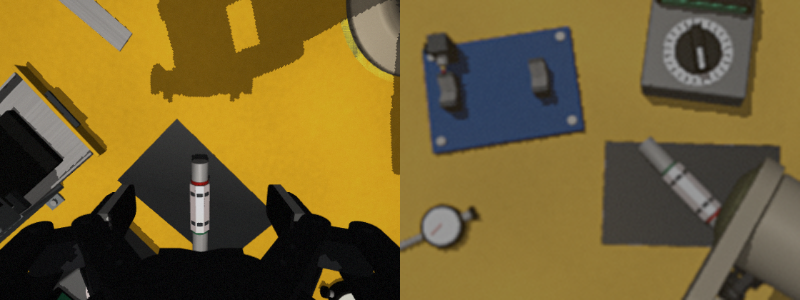

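The gauge lies on the mat along 45°, with its handle centre near (440,4), red band at wrist (279,256) and green at (279,326). J6 is near its limit, so I flip the wrist by -180° and take the gauge by the handle.

Emit:
carry_out(targets=[[[0,0,0],-8.5,85],[[10,10,0],-17,85],[[20,20,0],-25.5,70],[[30,30,-10],-34,70],[[40,40,-20],-42.5,70],[[50,50,-30],-51,70],[[60,60,-40],-59.5,70],[[70,70,-50],-68,70],[[82,79,-60],-76.5,70],[[82,79,-60],-85,70],[[82,79,-60],-93.5,70],[[82,79,-60],-102,70],[[82,79,-60],-110.5,70],[[82,79,-60],-119,70],[[82,79,-60],-127.5,70],[[82,79,-60],-136,70],[[82,79,-60],-144.5,70],[[82,79,-60],-153,70],[[82,79,-60],-161.5,70],[[82,79,-60],-170,70]])

```text
time_s: 16.3
eef_pos: [0.4404, 0.0036, 0.1302]
orientation: [-0.003, 0.889, 0.459, 0.001]
wrist_force: [-0.2, -0.2, 0.6]
finger_gap: 0.0701
grip_force: 0.0
```

Emit:
carry_out(targets=[[[0,0,0],-8.5,65],[[0,0,0],-10,65],[[0,0,0],-10,65],[[0,0,0],-10,65]])

```text
time_s: 16.7
eef_pos: [0.4406, 0.0034, 0.1309]
orientation: [-0.002, 0.923, 0.384, 0.002]
wrist_force: [0.7, 0.3, 0.2]
finger_gap: 0.065
grip_force: 0.0
```

Run:
```python
from meas import *
from scipy.spatial.transform import Rotation as R
s=manip.state(); q=s['orientation']; M=R.from_quat([q[1],q[2],q[3],q[0]]).as_matrix(); print(s['eef_pos'],s['joint_positions'],np.degrees(np.arctan2(M[1,1],M[0,1])))
c=cam('wrist'); axis(c)
import pickle; pickle.dump({k:c[k] for k in('img','T','intrinsics','dist')},open('w6.pkl','wb'))
```

```text
[0.44058629 0.00344424 0.13085185] [-0.26538363  0.30480797  1.74880508  0.00605503  1.08724967  0.51500724] -44.8739966355349
red [280.6 263.1] [266 260  30   7 121] [402.6 -32.6  15. ] [405.2 -30.1  23. ]
green [280.6 163.9] [265 161  32   7 171] [465.7  30.6  15. ] [466.4  31.2  23. ]
```

Emit:
carry_out(targets=[[[-3,-2,-40],0,65],[[-3,-2,-80],0,65],[[-3,-2,-105],0,65],[[-3,-2,-120],0,65],[[-3,-2,-127],0,65],[[-3,-2,-129],0,60],[[-3,-2,-129],0,50],[[-3,-2,-129],0,40],[[-3,-2,-129],0,30],[[-3,-2,-129],0,20],[[-3,-2,-129],0,20],[[-3,-2,-129],0,20],[[-3,-2,-129],0,20],[[-3,-2,-129],0,20]], grip_force=70)

```text
time_s: 18.15
eef_pos: [0.4378, 0.0014, 0.003]
orientation: [-0.001, 0.924, 0.382, 0.003]
wrist_force: [-2.0, 1.1, 8.7]
finger_gap: 0.0288
grip_force: 69.3
```

Emit:
carry_out(targets=[[[0,0,5],0,20],[[0,0,20],0,20],[[0,0,60],0,20],[[0,0,100],0,20],[[0,0,130],0,20],[[0,0,130],0,20],[[0,0,130],0,20]])

```text
time_s: 18.85
eef_pos: [0.4372, 0.0015, 0.1319]
orientation: [-0.002, 0.924, 0.382, 0.002]
wrist_force: [-0.8, -0.5, -4.7]
finger_gap: 0.0286
grip_force: 70.9
```

Gauge held by the handle at TCP z≈3, so its axis is about 12 mm above the TCP. Next I look at the stand from near.

Emit:
carry_out(targets=[[[10,20,30],8,20],[[20,40,60],16,20],[[30,60,90],24,20],[[40,80,98],32,20],[[50,100,98],40,20],[[60,118,98],48,20],[[63,118,98],55,20],[[63,118,98],55,20],[[63,118,98],55,20],[[63,118,98],55,20]])

```text
time_s: 19.85
eef_pos: [0.5003, 0.119, 0.2294]
orientation: [-0.003, 0.644, 0.765, 0.001]
wrist_force: [0.3, 0.4, -4.8]
finger_gap: 0.0281
grip_force: 71.0
```

Run:
```python
from meas import *
import pickle
s=manip.state(); print(s['eef_pos'],s['joint_positions'])
c=cam('wrist'); cv2.imwrite('pics/w7.png',c['img']); pickle.dump({k:c[k] for k in('img','T','intrinsics','dist')},open('w7.pkl','wb'))
t=pickle.load(open('top0.pkl','rb')); cv2.imwrite('pics/x.png',t['img'])
axis(c,z=.245)
```

```text
[0.50028185 0.11901645 0.22936383] [ 4.49877204e-04  3.20679029e-01  1.39618290e+00  5.06607476e-03
  1.42876232e+00 -1.71015661e-01]
green [280.9 191.7] [250 182  62  18 734] [492.7 159.1 245. ] [492.5 160.8 253. ]
green [436.  298.6] [428 288  17  21 211] [571.8 121.8 245. ] [566.6 125.8 253. ]
green [466.1 314.5] [452 303  29  25 440] [588.4 116.1 245. ] [582.2 120.4 253. ]
green [418.3 343.2] [414 336  11  15 106] [570.7  97.1 245. ] [565.5 102.6 253. ]
green [432.4 358.1] [431 355   4   7  21] [580.1  89.9 245. ] [574.3  95.9 253. ]
```

View pics/w7.png

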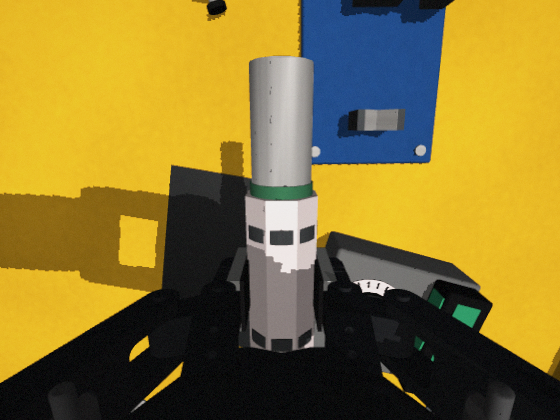

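The gauge sits straight in the hand, with the green band at (281,192). The short rest shows at (378,120) and the stand's near screws at (315,151) and (420,151). I step back to see both rests and the probe.

Emit:
carry_out(targets=[[[-15,-30,10],0,20],[[-20,-70,20],0,20],[[-30,-110,30],0,20],[[-30,-120,30],0,20],[[-30,-120,30],0,20],[[-30,-120,30],0,20],[[-30,-120,30],0,20]])

```text
time_s: 20.6
eef_pos: [0.4706, 0.0003, 0.2598]
orientation: [-0.003, 0.643, 0.766, 0.001]
wrist_force: [-0.5, 0.2, -3.8]
finger_gap: 0.0286
grip_force: 71.1
```

Run:
```python
from meas import *
import pickle
s=manip.state(); print(s['eef_pos'])
c=cam('wrist'); pickle.dump({k:c[k] for k in('img','T','intrinsics','dist')},open('w8.pkl','wb'))
t=pickle.load(open('top0.pkl','rb'))
a=c['img'][0:190,290:500]; a=cv2.resize(a,None,fx=2,fy=2,interpolation=2)
b=cv2.resize(t['img'][168:243,155:247],None,fx=4,fy=4,interpolation=2)
H=max(a.shape[0],b.shape[0]); pad=lambda x:cv2.copyMakeBorder(x,0,H-x.shape[0],0,0,0)
o=np.hstack([pad(a),pad(b)]); print(o.shape,a.shape); cv2.imwrite('pics/w8.png',o)
```

```text
[4.70609738e-01 2.77893908e-04 2.59820181e-01]
(380, 788, 3) (380, 420, 3)
```

View pics/w8.png

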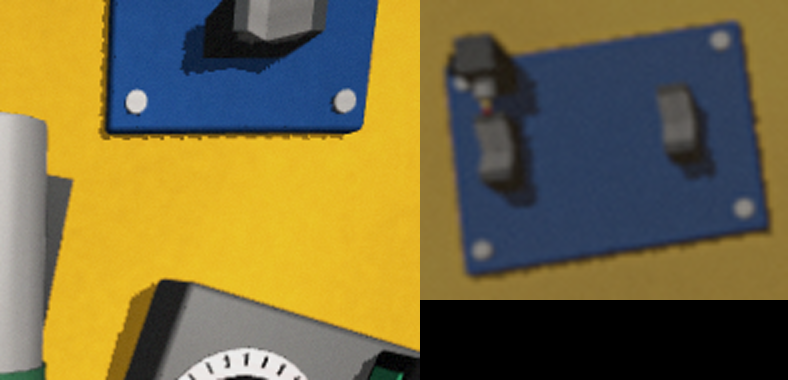

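Run:
```python
from meas import *
import pickle
L=lambda n:pickle.load(open(n,'rb'))
c7,c8,t,s=L('w7.pkl'),L('w8.pkl'),L('top0.pkl'),L('scene0.pkl')
def scr(c,x0,y0,x1,y1,S,V):
    h=cv2.cvtColor(c['img'],cv2.COLOR_BGR2HSV); m=np.zeros(h.shape[:2],np.uint8); m[y0:y1,x0:x1]=((h[...,1]<S)&(h[...,2]>V))[y0:y1,x0:x1]
    k,l,st,ce=cv2.connectedComponentsWithStats(m); return [(ce[i].round(1).tolist(),st[i].tolist(),ray(c,ce[i],.015)[0,:2].round(1).tolist()) for i in range(1,k) if st[i,4]>3]
print('w7');[print(x) for x in scr(c7,316,90,440,160,90,60)]
print('w8');[print(x) for x in scr(c8,345,0,480,64,90,60)]
print('top');[print(x) for x in scr(t,155,168,247,243,110,60)]
f=lambda u,v:(155+(u-420)/4,168+v/4)
print('topscrews',ray(t,[f(481,250),f(744,208),f(720,40)],.015).round(1)[:,:2].tolist())
print('long rest +x rim',ray(t,[f(493,115)],.059).round(1),'short',ray(t,[f(676,87)],.059).round(1),'ball',ray(t,[f(487,105)],.062).round(1))
h=cv2.cvtColor(c7['img'],cv2.COLOR_BGR2HSV)
for v in range(104,140,4): print(v,[(int(a),int(b)) for a,b in zip(h[v,336:412:4,1],h[v,336:412:4,2])])
```

```text
w7
([380.5, 119.6], [357, 109, 48, 22, 990], [595.0, 212.0])
([434.0, 117.5], [434, 116, 1, 4, 4], [653.2, 224.5])
([433.0, 126.5], [433, 125, 1, 4, 4], [654.9, 215.0])
([432.0, 136.5], [432, 134, 1, 6, 6], [656.9, 204.3])
([420.1, 149.9], [415, 145, 11, 11, 101], [647.8, 187.6])
([431.0, 146.0], [431, 144, 1, 5, 5], [658.8, 194.0])
([317.3, 151.1], [316, 146, 4, 11, 37], [532.7, 166.1])
([430.0, 156.0], [430, 154, 1, 5, 5], [660.9, 182.9])
w8
([429.4, 8.2], [407, 0, 47, 21, 786], [598.5, 222.2])
([473.0, 44.0], [473, 42, 1, 5, 5], [658.4, 196.3])
([357.6, 50.5], [353, 45, 11, 12, 104], [529.5, 165.5])
([462.0, 50.1], [457, 44, 11, 13, 108], [647.8, 187.8])
top
([217.2, 178.9], [178, 173, 61, 25, 132], [643.6, 222.4])
([167.5, 180.6], [164, 177, 9, 9, 64], [635.7, 361.3])
([169.2, 206.5], [161, 185, 17, 52, 292], [562.0, 350.3])
([218.4, 196.4], [214, 188, 10, 19, 141], [593.9, 216.4])
([238.3, 201.5], [238, 199, 2, 6, 6], [580.7, 160.6])
([239.5, 209.5], [239, 207, 2, 6, 6], [558.4, 156.4])
([240.5, 216.5], [240, 214, 2, 6, 6], [539.1, 152.8])
([235.5, 219.5], [233, 217, 6, 6, 32], 
[... 1648 characters left out ...]
, 135), (9, 83), (158, 121), (190, 141)]
128 [(188, 140), (202, 72), (197, 70), (100, 33), (13, 20), (29, 26), (10, 77), (8, 124), (11, 158), (13, 158), (13, 137), (8, 131), (10, 129), (15, 133), (8, 133), (8, 123), (13, 78), (187, 134), (195, 135)]
132 [(187, 139), (188, 68), (188, 69), (190, 71), (185, 69), (182, 70), (197, 70), (196, 65), (188, 69), (186, 70), (185, 73), (189, 73), (192, 126), (193, 139), (187, 139), (192, 137), (192, 138), (196, 138), (196, 138)]
136 [(190, 141), (172, 74), (198, 67), (198, 94), (193, 115), (194, 142), (194, 130), (192, 138), (184, 125), (186, 115), (187, 71), (189, 132), (189, 142), (183, 142), (188, 140), (188, 138), (190, 137), (194, 141), (192, 138)]
```

Run:
```python
from meas import *
import pickle
c7=pickle.load(open('w7.pkl','rb'));c8=pickle.load(open('w8.pkl','rb'));s=pickle.load(open('scene0.pkl','rb'));t=pickle.load(open('top0.pkl','rb'))
P=ray(c7,[(357,120),(405.5,119)],.059); print(P.round(1),P.mean(0)); print('v',ray(c7,[(376.8,120)],.0436))
print(ray(c7,[(381,109.5),(381,130.5)],.059))
ex=np.array([np.cos(np.radians(10.7)),np.sin(np.radians(10.7))]);ey=np.array([-ex[1],ex[0]]);c0=np.array([571.6,264.8])
print('short rest local',[( (p[:2]-c0)@ex,(p[:2]-c0)@ey) for p in (P.mean(0),ray(c7,[(376.8,120)],.0436)[0])])
# scene rests: find grey low-sat in stand box
h=cv2.cvtColor(s['img'],cv2.COLOR_BGR2HSV)
g=s['img'][228:275,322:398]; 
m=((h[...,1]<60)&(h[...,2]>40)).astype(np.uint8); k,l,st,ce=cv2.connectedComponentsWithStats(m)
for i in range(1,k):
    x,y,w,hh,a=st[i]
    if 318<x<400 and 220<y<280 and a>10: print(st[i],ce[i],ray(s,[(x+w/2,y)],.059))
for c,lo in((t,(160,178,183,205)),(s,(366,225,395,265))):
    hh=cv2.cvtColor(c['img'],cv2.COLOR_BGR2HSV);x0,y0,x1,y1=lo
    m=np.zeros(hh.shape[:2],bool); m[y0:y1,x0:x1]=(((hh[...,0]<10)|(hh[...,0]>170))&(hh[...,1]>110))[y0:y1,x0:x1]
    ys,xs=np.nonzero(m); print('ball',list(zip(xs,ys))[:12], ray(c,[(xs.mean(),ys.mean())],.062).round(1) if len(xs) else '')
```

```text
[[559.4 204.3  59. ]
 [605.8 213.4  59. ]] [582.61529753 208.82755     59.        ]
v [[582.84998056 208.73735952  43.6       ]]
[[580.05498803 217.80146036  59.        ]
 [584.93031239 198.67901858  59.        ]]
short rest local [(np.float64(0.43155696042040026), np.float64(-57.04441863123128)), (np.float64(0.6454141472585853), np.float64(-57.176613756115216))]
[376 233  18  34 264] [384.08333333 249.90530303] [[534.40394449 344.03562373  59.        ]]
[322 235   4   4  12] [323.75       236.66666667] [[568.11731264 165.97141995  59.        ]]
[334 236   9  21 112] [338.19642857 243.91964286] [[566.31856994 208.21382816  59.        ]]
[327 265   4   4  14] [328.71428571 266.5       ] [[682.73046545 187.24893648  59.        ]]
ball [(np.int64(171), np.int64(195))] [[583.8 334.9  62. ]]
ball [(np.int64(382), np.int64(244)), (np.int64(383), np.int64(244))] [[584.4 334.5  62. ]]
```

Both rests agree with the stand centre: rest_mid is at about (572,265) and the yaw is 10.7°. I go above it first.

Emit:
carry_out(targets=[[[20,45,0],0.7,20],[[40,90,-10],0.7,20],[[60,135,-30],0.7,20],[[80,180,-50],0.7,20],[[95,225,-70],0.7,20],[[101,265,-90],0.7,20],[[101,265,-120],0.7,20],[[101,265,-150],0.7,20],[[101,265,-175],0.7,20],[[101,265,-175],0.7,20],[[101,265,-175],0.7,20],[[101,265,-175],0.7,20],[[101,265,-175],0.7,20]])

```text
time_s: 21.95
eef_pos: [0.5723, 0.2646, 0.0868]
orientation: [-0.002, 0.638, 0.77, 0.002]
wrist_force: [0.2, 0.9, -3.4]
finger_gap: 0.0285
grip_force: 71.2
```

Run:
```python
from meas import *
import pickle
s=manip.state(); print(s['eef_pos'],s['orientation'],s['wrist_force'])
z=s['eef_pos'][2]+.012
c=cam('wrist'); axis(c,z=z)
sc=cam('scene'); P0=np.r_[s['eef_pos'][:2]*1000,z*1000]; ey=np.array([-.1857,.9826,0])
# silhouette check of gauge ends in scene: expected centres
print('exp scene ends',proj(sc,[P0+92*ey,P0-74*ey]).round(1).tolist())
h=cv2.cvtColor(sc['img'],cv2.COLOR_BGR2HSV)
m=np.zeros(h.shape[:2],np.uint8); m[200:290,300:420]=((h[...,0]>45)&(h[...,0]<85)&(h[...,1]>70))[200:290,300:420]
ys,xs=np.nonzero(m); print('green',xs.mean() if len(xs) else None, ys.mean() if len(ys) else None,'exp',proj(sc,[P0+43*ey+[0,0,9]]).round(1))
m[200:290,300:420]=(((h[...,0]<8)|(h[...,0]>172))&(h[...,1]>110))[200:290,300:420]; ys,xs=np.nonzero(m); print('red',list(zip(xs,ys))[:20],'exp',proj(sc,[P0-43*ey+[0,0,9]]).round(1))
```

```text
[0.57230165 0.26458347 0.08678308] [-0.00171344  0.6383942   0.76970427  0.00229004] [ 0.15672395  0.87956317 -3.3837306 ]
red [ 1.6 71.9] [ 0 69  5  6 16] [446.5 331.2  98.8] [453.4 331.1 106.8]
red [324.5 128.1] [320 123  10  11  90] [576.8 333.1  98.8] [575.8 332.9 106.8]
green [280.8 191.7] [250 182  62  18 733] [564.2 303.9  98.8] [563.9 305.5 106.8]
exp scene ends [[391.5, 228.4], [333.7, 230.2]]
green None None exp [[375.  226.6]]
red [(np.int64(344), np.int64(226)), (np.int64(345), np.int64(226)), (np.int64(345), np.int64(227)), (np.int64(345), np.int64(228)), (np.int64(346), np.int64(228)), (np.int64(345), np.int64(229)), (np.int64(346), np.int64(229)), (np.int64(345), np.int64(230)), (np.int64(346), np.int64(230)), (np.int64(345), np.int64(231)), (np.int64(346), np.int64(231)), (np.int64(345), np.int64(232)), (np.int64(346), np.int64(232)), (np.int64(345), np.int64(233)), (np.int64(346), np.int64(233)), (np.int64(345), np.int64(234)), (np.int64(346), np.int64(234)), (np.int64(382), np.int64(244))] exp [[344.9 227.6]]
```

The ball, seen in the near view, confirms the lateral alignment within about 1 mm. I lower the gauge.

Emit:
carry_out(targets=[[[0,0,-10],0,20],[[0,0,-20],0,20],[[0,0,-27],0,20],[[0,0,-31],0,20],[[0,0,-33],0,20],[[0,0,-35],0,20],[[0,0,-35],0,20],[[0,0,-35],0,20]])

```text
time_s: 22.85
eef_pos: [0.5721, 0.2645, 0.0505]
orientation: [-0.002, 0.638, 0.77, 0.002]
wrist_force: [1.6, -0.3, -3.1]
finger_gap: 0.0286
grip_force: 71.4
```

Emit:
carry_out(targets=[[[0,0,-1],0,20],[[0,0,-2],0,20],[[0,0,-2],0,20],[[0,0,-2],0,20]])

```text
time_s: 23.25
eef_pos: [0.5723, 0.2645, 0.05]
orientation: [-0.002, 0.638, 0.77, 0.002]
wrist_force: [-1.2, -1.1, 8.0]
finger_gap: 0.0282
grip_force: 73.0
```

Contact with the rests (+8 N). I open gently and retreat upward.

Emit:
carry_out(targets=[[[0,0,1],0,30],[[0,0,1],0,33],[[0,0,1],0,40],[[0,0,1],0,55],[[0,0,1],0,60],[[0,0,10],0,60],[[0,0,30],0,60],[[0,0,70],0,60],[[0,-30,110],0,60],[[0,-70,130],0,60],[[0,-100,130],0,60],[[0,-100,130],0,60],[[0,-100,130],0,60],[[0,-100,130],0,60]])

```text
time_s: 24.65
eef_pos: [0.5715, 0.1652, 0.1781]
orientation: [-0.003, 0.638, 0.77, 0.001]
wrist_force: [0.1, 0.3, 0.1]
finger_gap: 0.0599
grip_force: 0.0
```

Run:
```python
from meas import *
s=manip.state(); print(s['eef_pos'],s['joint_positions'])
c=cam('wrist'); axis(c,z=.062); 
sc=cam('scene'); h=cv2.cvtColor(sc['img'],cv2.COLOR_BGR2HSV)
P0=np.array([572,265,62.]); ey=np.array([-.1857,.9826,0])
def bl(cond,x0,x1,y0=215,y1=285):
    m=np.zeros(h.shape[:2],bool); m[y0:y1,x0:x1]=cond[y0:y1,x0:x1]; ys,xs=np.nonzero(m); return (xs.mean(),ys.mean(),len(xs)) if len(xs) else None
print('scene red',bl(((h[...,0]<8)|(h[...,0]>172))&(h[...,1]>110),330,365),proj(sc,[P0-42*ey+[0,0,9]]),'green',bl((h[...,0]>45)&(h[...,0]<90)&(h[...,1]>60),350,390),proj(sc,[P0+42*ey+[0,0,9]]))
t=cam('top'); import pickle
for n,x in(('wrist',c),('top',t),('scene',sc)): pickle.dump({k:x[k] for k in('img','T','intrinsics','dist')},open(n+'9.pkl','wb'))
# knob pointer in top: white pixels near (299,186)
h=cv2.cvtColor(t['img'],cv2.COLOR_BGR2HSV); m=((h[...,1]<70)&(h[...,2]>120)).astype(np.uint8); m[:176]=0;m[200:]=0;m[:,:290]=0;m[:,311:]=0
k,l,st,ce=cv2.connectedComponentsWithStats(m,connectivity=4)
for i in range(1,k): print(ce[i],st[i],ray(t,ce[i],.098)[0].round(1))
```

```text
[0.57150713 0.16522419 0.17809493] [ 0.08020322  0.50031942  1.2554955   0.00555055  1.38813844 -0.10753534]
red [304.7 144.3] [289 141  33   7 193] [579.8 221.3  62. ] [579.2 221.6  70. ]
green [307.7  22.6] [290  19  36   9 196] [563.9 309.3  62. ] [563.8 306.9  70. ]
green [409.1 383.2] [401 373  19  23 303] [734.6   6.3  62. ] [729.1  13.2  70. ]
scene red (np.float64(344.0), np.float64(239.5), 8) [[344.09825131 236.817028  ]] green (np.float64(373.8), np.float64(238.6), 5) [[372.9179831  235.86615303]]
[290. 176.] [290 176   1   1   1] [632.9  21.6  98. ]
[309.09090909 177.27272727] [307 176   4   5  11] [630.7 -27.5  98. ]
[299.94736842 188.47368421] [299 184   3  10  19] [600.4  -4.4  98. ]
[307.94117647 196.23529412] [305 191   6   9  34] [580.6 -25.   98. ]
[293.625 197.625] [290 194  11   6  32] [576.1  11.3  98. ]
```

Gauge seated: bands at (579,221.5) and (564,307), midpoint (571.6,264.3), direction 100.3°, free. Now to the knob.

Emit:
carry_out(targets=[[[10,-20,0],8,85],[[20,-40,5],16,85],[[25,-60,10],24,85],[[30,-80,10],32,85],[[35,-110,10],40,85],[[40,-140,10],48,85],[[40,-168,10],56,85],[[40,-168,10],64,85],[[40,-168,10],72,85],[[40,-168,10],79,85],[[40,-168,10],79,85],[[40,-168,10],79,85],[[40,-168,10],79,85]])

```text
time_s: 26.1
eef_pos: [0.6117, -0.0033, 0.1881]
orientation: [-0.003, 0.004, 1.0, -0.001]
wrist_force: [0.0, -0.7, 0.6]
finger_gap: 0.0849
grip_force: 0.0
```

```bash
cat > knob.py <<'E'
from meas import *
import pickle,sys
s=manip.state(); print(s['eef_pos'],s['orientation'],s['joint_positions'])
c=cam('wrist'); pickle.dump({k:c[k] for k in('img','T','intrinsics','dist')},open(sys.argv[1]+'.pkl','wb'))
h=cv2.cvtColor(c['img'],cv2.COLOR_BGR2HSV); m=((h[...,1]<50)&(h[...,2]>150)).astype(np.uint8)
k,l,st,ce=cv2.connectedComponentsWithStats(m,connectivity=4)
for i in range(1,k):
    if st[i,4]>60:
        cn=cv2.findContours((l==i).astype(np.uint8),0,2)[0][0]; r=cv2.minAreaRect(cn); b=cv2.boxPoints(r)
        if max(r[1])>3*min(r[1]): 
            e=sorted([(b[j]+b[(j+1)%4])/2 for j in range(4)],key=lambda p:0)
            d=sorted([(np.linalg.norm(b[j]-b[(j+1)%4]),j) for j in range(4)])[:2]
            e=np.array([(b[j]+b[(j+1)%4])/2 for _,j in d]); W=ray(c,e,.098); dd=W[1]-W[0]
            print('line',e.round(1).tolist(),W.round(1).tolist(),np.degrees(np.arctan2(dd[1],dd[0])))
        else: print('blob',ce[i].round(1),st[i],ray(c,ce[i],.066)[0].round(1))
E
python3 knob.py k1
```

```text
[ 0.61171178 -0.00332074  0.18809596] [-2.73951925e-03  3.99947746e-03  9.99988007e-01 -6.95973448e-04] [-0.19767274  0.52298233  1.18442881 -0.00244152  1.43929062 -1.76014373]
blob [49.1 86.3] [   0   54   97  102 5257] [ 510.1 -190.4   66. ]
blob [453.7 110.2] [448 104  12  13 113] [531.9 138.9  66. ]
blob [555.2 165.6] [547 149  13  36 260] [577.6 234.1  66. ]
blob [356.8 165.1] [346 160  19  13 115] [576.3  61.6  66. ]
blob [527.4 174.2] [512 166  34  18 461] [585.  210.8  66. ]
blob [283.3 217.4] [ 230  174  105   86 2624] [622.2  -1.3  66. ]
blob [126.2 190.5] [122 187   9   9  63] [ 596.6 -138.6   66. ]
line [[277.0, 192.60000610351562], [281.5, 217.39999389648438]] [[593.1, -6.1, 98.0], [612.9, -2.8, 98.0]] 9.421343014467348
blob [ 17.5 205.5] [ 11 199  14  14 128] [ 609.3 -239.3   66. ]
blob [459.6 225.6] [455 221  10  10  82] [631.3 157.6  66. ]
```

The pointer points along 189.4° and its outer end at (593,-6) puts the axis at about (622.5,-1). I turn +10° and go lower to check.

Emit:
carry_out(targets=[[[5,1,-10],5,60],[[10,2,-20],10,60],[[10,2,-40],10,60],[[10,2,-50],10,60],[[10,2,-50],10,60],[[10,2,-50],10,60]])

```text
time_s: 26.75
eef_pos: [0.6219, -0.0017, 0.1387]
orientation: [-0.002, -0.084, 0.996, -0.001]
wrist_force: [0.2, 0.7, -0.0]
finger_gap: 0.06
grip_force: 0.0
```

```bash
python3 knob.py k2
```

```text
[ 0.62188458 -0.00170419  0.13874689] [-0.00231137 -0.08383344  0.99647656 -0.00103618] [-0.19145334  0.58171082  1.22650221 -0.00334199  1.33726595 -1.92933441]
blob [41.9 28.9] [   0    0   78  108 4047] [ 520.9 -172.1   66. ]
blob [496.4 132.6] [490 126  14  14 149] [534.4 132.3  66. ]
blob [ 97.3 157.9] [ 92 153  11  11  95] [ 597. -135.   66.]
blob [285.5 235.5] [ 218  183  128   91 2643] [631.2   3.4  66. ]
blob [475.5 264.8] [470 260  12  11 106] [630.5 150.1  66. ]
```

Emit:
carry_out(targets=[[[0,0,-20],0,50],[[0,0,-40],0,45],[[0,0,-55],0,45],[[0,0,-60],0,45],[[0,0,-60],0,30],[[0,0,-60],0,15],[[0,0,-60],0,8],[[0,0,-60],0,8],[[0,0,-60],0,8],[[0,0,-60],0,8]], grip_force=40)

```text
time_s: 27.8
eef_pos: [0.6223, -0.0018, 0.0795]
orientation: [-0.001, -0.084, 0.996, -0.001]
wrist_force: [-0.7, -1.2, 6.2]
finger_gap: 0.0151
grip_force: 42.8
```

Emit:
carry_out(targets=[[[0,0,0],-6,8],[[0,0,0],-12,8],[[0,0,0],-18,8],[[0,0,0],-24,8],[[0,0,0],-30,8],[[0,0,0],-36,8],[[0,0,0],-42,8],[[0,0,0],-48,8],[[0,0,0],-54,8],[[0,0,0],-60,8],[[0,0,0],-66,8],[[0,0,0],-71,8],[[0,0,0],-75,8],[[0,0,0],-75,8],[[0,0,0],-75,8],[[0,0,0],-75,8]])

```text
time_s: 29.4
eef_pos: [0.6197, -0.0066, 0.0794]
orientation: [-0.002, 0.54, 0.841, -0.004]
wrist_force: [-15.3, -23.1, 11.2]
finger_gap: 0.0149
grip_force: 43.6
```

Turned 75.0°, but a side load from a few mm of offset along the bar remains. I relieve it, then release by opening only a little, so the display is not touched.

Emit:
carry_out(targets=[[[-1,-2,0],0,8],[[-2,-4,0],0,8],[[-3,-5,0],0,8],[[-3,-5,0],0,8],[[-3,-5,0],0,8]])

```text
time_s: 29.9
eef_pos: [0.6195, -0.007, 0.0794]
orientation: [-0.001, 0.54, 0.842, 0.001]
wrist_force: [0.1, -1.9, 6.6]
finger_gap: 0.0149
grip_force: 43.0
```

Emit:
carry_out(targets=[[[0,0,0],0,18],[[0,0,0],0,22],[[0,0,0],0,26],[[0,0,0],0,28],[[0,0,10],0,28],[[0,0,35],0,28],[[0,0,70],0,28],[[0,0,110],0,60],[[-40,0,140],0,85],[[-60,0,150],0,85],[[-60,0,150],0,85],[[-60,0,150],0,85],[[-60,0,150],0,85]])

```text
time_s: 31.2
eef_pos: [0.5591, -0.0067, 0.2276]
orientation: [-0.003, 0.54, 0.842, 0.001]
wrist_force: [-0.0, -0.3, 0.5]
finger_gap: 0.0849
grip_force: 0.0
```

```bash
python3 knob.py k3
python3 - <<'E'
from meas import *
c=cam('top'); axis(c,z=.062)
for n in('scene',):
    sc=cam(n); h=cv2.cvtColor(sc['img'],cv2.COLOR_BGR2HSV)
    m=((h[...,1]<60)&(h[...,2]>150)).astype(np.uint8); m[:215]=0;m[265:]=0;m[:,:235]=0;m[:,300:]=0
    k,l,st,ce=cv2.connectedComponentsWithStats(m,connectivity=4)
    for i in range(1,k):
        if st[i,4]>3: print('sc',ce[i].round(1),st[i],ray(sc,ce[i],.098)[0].round(1))
E
```

```text
[ 0.55908967 -0.00671241  0.22757823] [-3.07052414e-03  5.39894562e-01  8.41726739e-01  7.27980501e-04] [-0.22535558  0.40138246  1.27512402  0.00346428  1.47037374 -0.65587826]
blob [409.6   2.1] [399   0  19   8  85] [588.  197.1  66. ]
blob [325.5  25.4] [320  20  12  12 117] [529.7 149.7  66. ]
blob [435.1  56.8] [430  51  11  12 106] [631.2 168.7  66. ]
blob [338.4 188.7] [ 291  132  101  126 4956] [607.1  24.1  66. ]
line [[342.0, 194.0], [342.0, 221.0]] [[604.3, 24.2, 98.0], [616.0, 1.8, 98.0]] -62.478254140353854
blob [ 51.9 293.3] [ 39 273  28  42 794] [ 372.4 -213.2   66. ]
blob [193.1 315.9] [174 297  58  43 641] [ 525.7 -173.    66. ]
blob [268.6 310.8] [260 306  17  11  99] [ 600.  -131.5   66. ]
red [384.8 180.4] [377 173  16  16 192] [ 637.3 -231.4   62. ] [ 635.1 -229.3   70. ]
sc [263.4 229.4] [262 229   4   2   5] [610.   -5.3  98. ]
sc [270.5 230.3] [267 229   8   3  13] [610.8  15.1  98. ]
sc [259.2 230.6] [258 230   3   2   5] [616.5 -16.2  98. ]
sc [251.9 241.1] [249 233   9  15  65] [660.4 -28.5  98. ]
sc [274.1 243.4] [259 233  22  18 108] [660.2  33.   98. ]
```

The pointer went from 189.4° to about 117.6°, which is five clicks clockwise within the reading accuracy. The tool itself turned 75.0° with the bar flush in the pads. The arm is clear, so I hand in.

```bash
python3 -c "
from bench import manip
print(manip.job_done())"
```

```text
the job is handed in; nothing more can be done
None
```

The job is handed in at about 31 s: the gauge lies free in the two V-rests with its green end at the probe and the knob is turned five clicks clockwise (camera reading about 72°, nearest click 75°). My first button press missed and came down empty, and I viewed 11 pictures, one over the limit of 10.

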